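# Hang the blue brayer back on the studio hook rack

### The job

The blue-rolled brayer (hand ink roller) is dry: take it out of the wooden drying stand and hang it squarely, handle down, on the empty middle hook of the rack, between the squeegee and the red brayer. Let its frame rest on both prongs before you let go rather than dropping it, and do not knock the two tools hanging beside it.

Things in the scene. Friction and masses are not known exactly. Their poses are not given: they have to be found in the camera images.
- blue_brayer: Blue roller (mm: 40 dia, 86 long, fixed, axis along y at z 45) in a frame 24 x 100, arms to z 55, on a wooden handle (20 dia, to z -90; 0.3 kg). Origin: underside of the frame's flat strap, resting on a drying stand 110 high, handle in a loose 30 mm hole; z up. Grip the roller across x from above. A like BLACK one stands 130 mm before or behind it. Centre of mass just below origin: hangs upright.
- empty_hook (a point): Empty middle two-prong hook of a fixed rack (mm). Point: midway between and along the prongs, at their top (height 155); the hung brayer's origin comes here, roller along y. x runs from the free tips to the beam, y along the row, z up. Prongs 8 thick, free gap 44, x -63 to +55; tips turn up 12, beam rises 5. Enter from the tips, raised 25, handle between prongs; lower. Next hooks at y +-130.
- squeegee: Bystander hanging loose at y +130: wooden squeegee, head 24 x 100 x 40 mm along y, black rubber edge up to 62 mm above its origin, handle 20 mm thick and 90 mm long below. Origin: centre of the head's underside, on the prongs; z up. About 30 mm from the blue brayer's place.
- red_brayer: Bystander hanging loose at y -130: brayer with a RED roller, same shape, size (mm) and origin as the blue one. About 30 mm from the blue brayer's place.

How it is judged:
At the end, for the whole second after the job is handed in: The blue brayer hangs at rest on the middle hook: its origin within 45 mm of the hook's point along the prongs, 18 mm across and 6 mm in height, handle down and upright within 10 degrees, its roller within 14 degrees of the row of hooks (x of blue_brayer in the frame of empty_hook between -0.045 and 0.045 m and y of blue_brayer in the frame of empty_hook between -0.018 and 0.018 m and z of blue_brayer in the frame of empty_hook between -0.006 and 0.006 m and angle between blue_brayer's own z axis and vertical below 0.17 rad and angle between the y axis of blue_brayer and the y axis of empty_hook, either way round below 0.25 rad and linear speed of blue_brayer below 0.02 m/s and angular speed of blue_brayer below 0.2 rad/s); the robot touches nothing.
It fails at once if the squeegee is knocked (shifted over 20 mm or tipped over 15 degrees) (distance of squeegee from where it was at the start of the episode above 0.02 m or angle between squeegee's own z axis and vertical above 0.26 rad).
It fails at once if the red brayer is knocked (shifted over 20 mm or tipped over 15 degrees) (distance of red_brayer from where it was at the start of the episode above 0.02 m or angle between red_brayer's own z axis and vertical above 0.26 rad).
It fails at once if the blue brayer is dropped (falls free faster than 0.6 m/s, about 20 mm of fall) (contact force between the fingers and blue_brayer below 0.1 N and linear speed of blue_brayer above 0.6 m/s).
It also fails if it takes over 40 s, if anything falls off the work surface, if the arm or the gripper's body presses on something with over 40 N, if the wrist force passes 120 N, or if a joint passes its speed limit or range.

### The arm

A 6-joint arm with a two-finger parallel gripper is mounted at the origin on the work surface. World frame = base frame: x ahead of the robot, y to its left, z up, the work surface at z = 0. Lengths are in m, angles in rad, forces in N, time in s.
With the tool pointing down it reaches from about 0.375 to 0.9 m from the base axis. Payload 3.1 kg.
Tool frame: the origin (TCP) lies on the centre line of the jaws, within the pads' length; the fingertips stand 14 mm ahead of it and the grasp point (between the pads) lies 5 mm behind it; z points along the fingers, y is the line along which they close (so a half turn about z gives the same grasp; the last joint's range is limited). The gripper opens to 87 mm and grips with 3 to 60 N. Pads are 19 mm wide; open, the fingers measure 117 mm over their backs; the gripper's body (75 mm by 190 mm) begins 51 mm behind the grasp point.
Start: joints at [-1.329, 0.527, 1.433, -0, 1.181, -0.178], TCP at [0.255, -0.57, 0.21] pointing down, gripper open.
Joint ranges: [-3.08, 3.08], [-0.75, 2.2], [0.22, 2.44], [-1.43, 4.57], [0, 2.65], [-2.85, 2.85]. Speed limits (rad/s): [2.79, 2.79, 3.14, 3.14, 3.14, 3.14].

### API

Orientations are given as a unit quaternion [x, y, z, w].
In Python, from rig import robot gives the robot as it stands.
- The arm moves only by the tool move_arm, never from a script. Its argument "commands" is a list of rows, each an object with "hand": the finger opening in cm, from 0 to 8.7; "travel": the shift along the tool's x, y, z in cm, a list of three; "twist": the turn, a rotation vector about the tool's x, y, z in degrees, a list of three. In form: [{"hand": hand, "travel": [dx, dy, dz], "twist": [wx, wy, wz]}, ...]. A call has 1 to 5 rows; each row shifts and turns the commanded pose from where the row before left it, along the tool's axes as they then stand; what a row does not reach is not made up. A row lasts 1/12 s, in which the tool goes at most 41.7 mm and 7.16 degrees, less where a joint would pass 70% of its speed; a pose out of reach is approached as far as the arm can. A call is refused whole if a number of a shift passes 4.17 or a number of a turn 7.16, either way. A call with a gripper value outside its range is refused whole. The fingers move at their own pace and stop on an object; "force" is the grip in N (left out, the last holds). Time passes only in rows, so rows that do not move let the fingers close. It gives the time, the measured TCP pose, the force, the opening and the grip force at its end, in the units of the state.
- robot.get_obs(): the state, without advancing time (a new reading comes with each control period).
- robot.camera(name): name is "scene" or "top" or "wrist"; returns a dict with "frame" (400x640x3 uint8, red, green, blue), "fov_y" (degrees; the focal length in pixels is half the picture's height over the tangent of half this angle, whatever the lens; pixels are square), "cx", "cy" (the principal point, pixels), "extrinsics" (4x4, takes a point from camera to world coordinates); the wrist camera has in their place "T_tool_cam" (4x4, takes a point from camera to tool coordinates, whose origin is the TCP and whose axes are the flange's). Camera axes: x right, y down, z forward; pixel columns grow to the right and rows downward; lengths in m; the calibration is good to about 2 mm. A picture is of the moment at which its call begins: read the wrist's pose just before it. There is no depth.
- robot.hand_in(): hands the job in; it is judged then, once.
The state is a dict: "time": time; "q": joint angles; "joint_velocities": joint speeds; "joint_torque": joint torques, N m; "position": TCP position; "tool_rot": TCP orientation; "ft_force": force on the tool from outside, world axes, zero at the start; "moment": the same for the moment, N m; "grip_width": finger opening in m; "grip_force": force on a finger pad.
Only numpy, scipy, OpenCV 4.12 (cv2) and the standard library are available. Lean on these libraries where they do the work, as an engineer would, in place of code of your own. Each camera call takes 0.05 s, during which the arm holds its last target. There are 200 camera calls.

## Working session

There is one attempt and no reset: what is moved stays moved. The work goes in short steps, Python scripts to look and compute and a tool call to move; the robot and the scene stay as the last step left them, time stands still between calls to the robot, and variables do not carry over. Pictures are saved under pics/ and viewed, at most 10 in all, crops included, and the job is handed in when it is done.

Besides the shell and the picture viewer there is one more tool, called after "Emit:" as name(argument=value, ...), one argument or row to a line, values as JSON. move_arm: Moves the arm, as the interface text tells. Its arguments: {"type":"object","properties":{"commands":{"type":"array"},"force":{"type":"number"}},"required":["commands"]}

```bash
ls; mkdir -p pics; cat > h.py <<'E'
import numpy as np, cv2
from scipy.spatial.transform import Rotation as R
from rig import robot
def cam(n):
    o=robot.get_obs(); c=robot.camera(n)
    f=200/np.tan(np.radians(c['fov_y'])/2)
    if n=='wrist':
        T=np.eye(4);T[:3,:3]=R.from_quat(o['tool_rot']).as_matrix();T[:3,3]=o['position'];E=T@np.array(c['T_tool_cam'])
    else: E=np.array(c['extrinsics'])
    return c['frame'],(f,c['cx'],c['cy'],E)
def ray(k,u,v):
    f,cx,cy,E=k; d=E[:3,:3]@np.array([(u-cx)/f,(v-cy)/f,1]); return E[:3,3],d/np.linalg.norm(d)
def atz(k,u,v,z):
    o,d=ray(k,u,v); return o+d*(z-o[2])/d[2]
def proj(k,p):
    f,cx,cy,E=k; q=E[:3,:3].T@(np.asarray(p)-E[:3,3]); return np.array([f*q[0]/q[2]+cx,f*q[1]/q[2]+cy])
def tri(*rs):
    A=np.zeros((3,3));b=np.zeros(3)
    for o,d in rs:
        P=np.eye(3)-np.outer(d,d);A+=P;b+=P@o
    x=np.linalg.solve(A,b); return x,[round(float(np.linalg.norm(np.cross(x-o,d)))*1000,1) for o,d in rs]
def save(n,f): cv2.imwrite(n,cv2.cvtColor(f,cv2.COLOR_RGB2BGR))
E
python3 - <<'E'
from h import *
import pickle
K={}
for n in('scene','top'):
    f,k=cam(n);save(f'pics/{n}0.png',f);K[n]=k;print(n,k[0],k[1],k[2],k[3].round(3).tolist())
pickle.dump(K,open('K.pkl','wb'))
o=robot.get_obs();print(o['position'],o['tool_rot'],o['grip_width'],o['time'])
E
```

```text
pics
scene 469.3152647692747 322.6007889457512 196.4472417740555 [[0.768, 0.515, -0.381, 0.962], [0.64, -0.624, 0.448, -0.504], [-0.007, -0.588, -0.809, 1.078], [0.0, 0.0, 0.0, 1.0]]
top 398.7970004315213 321.07675493974955 193.176167739301 [[-0.006, -0.994, 0.106, 0.456], [-1.0, 0.003, -0.03, 0.032], [0.03, -0.106, -0.994, 1.083], [0.0, 0.0, 0.0, 1.0]]
[ 0.25517543 -0.56976336  0.20894785] [ 9.77944975e-01  2.08860226e-01 -3.30513619e-05 -1.01520419e-03] 0.08696910116453403 0.1
```

View pics/scene0.png

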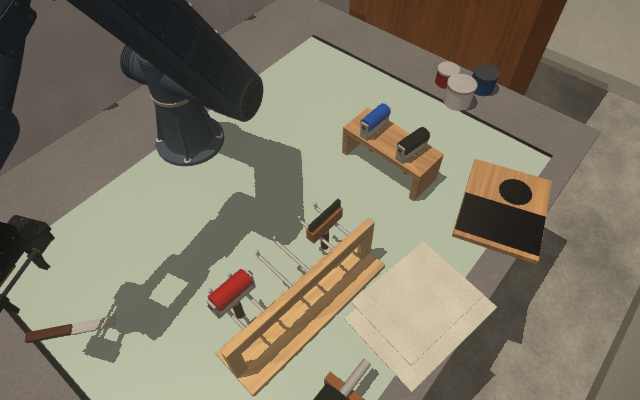

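View pics/top0.png

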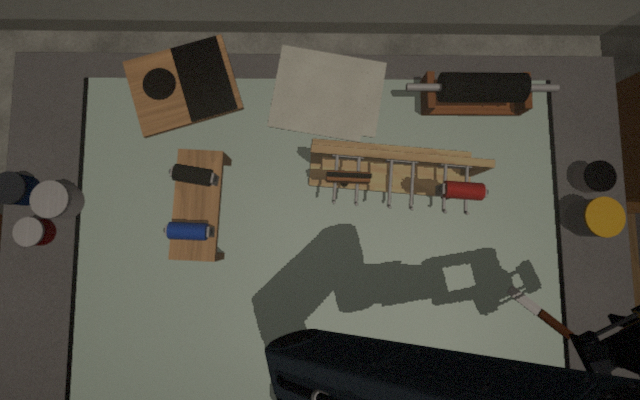

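The scene view shows the blue roller at (375,120), the middle prongs' tips at about (258,254) and (275,239), and the red brayer and squeegee either side. In the top view, blue is at (188,231) and the middle prongs are at u≈391 and 413, v 162 to 207. I'll zoom in.

```bash
python3 - <<'E'
from h import *
t=cv2.imread('pics/top0.png');s=cv2.imread('pics/scene0.png')
Z=lambda a,k:cv2.resize(a,None,fx=k,fy=k,interpolation=cv2.INTER_CUBIC)
cv2.imwrite('pics/a.png',np.vstack([Z(t[140:215,320:480],5),Z(t[205:255,140:240],5).repeat(1,0) if 0 else np.pad(Z(t[210:250,150:220],5),((0,0),(0,450),(0,0)))]))
cv2.imwrite('pics/b.png',np.hstack([Z(s[205:325,230:330],5),np.pad(Z(s[95:155,340:400],5),((0,300),(0,0),(0,0)))]))
# blue blobs
for n,im in(('top',t),('scene',s)):
    h=cv2.cvtColor(im,cv2.COLOR_BGR2HSV);m=cv2.inRange(h,(105,130,50),(130,255,255))
    c,l,st,ce=cv2.connectedComponentsWithStats(m)
    for i in range(1,c):
        if st[i,4]>100:
            ys,xs=np.where(l==i);print(n,st[i],ce[i],cv2.minAreaRect(np.stack([xs,ys],1).astype(np.float32)))
E
```

```text
top [167 223  39  16 504] [185.49007937 231.19642857] ((185.7992401123047, 231.01495361328125), (37.85271453857422, 14.431970596313477), 2.862405300140381)
scene [363 104  27  23 304] [376.82894737 114.30592105] ((376.4878234863281, 114.60977172851562), (11.869205474853516, 27.486583709716797), 51.34019088745117)
```

View pics/a.png

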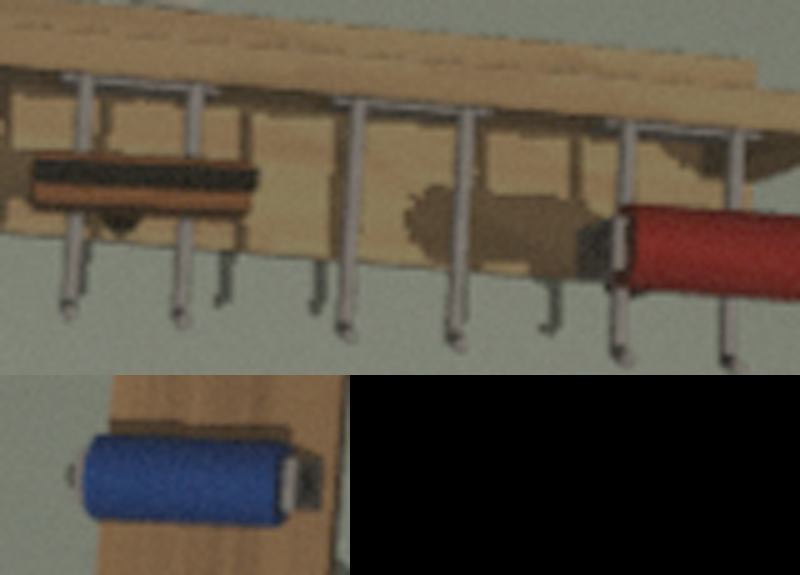

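View pics/b.png

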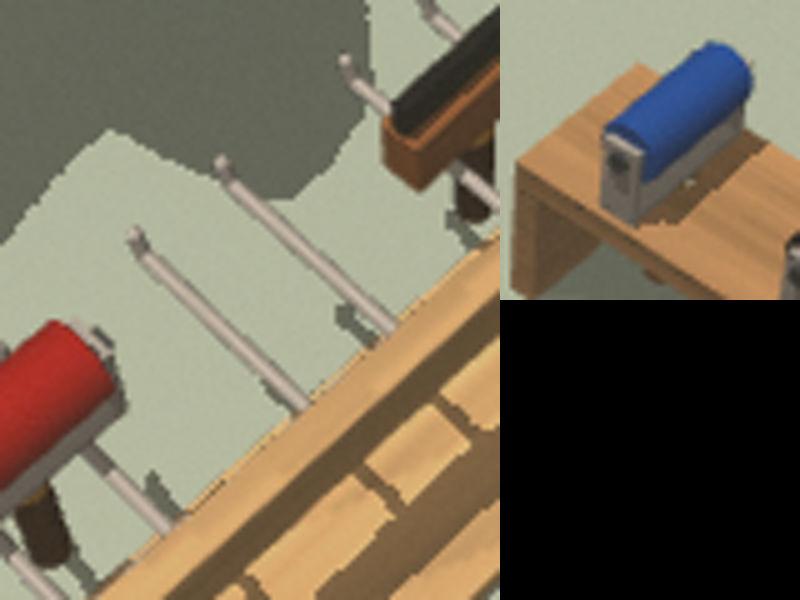

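```bash
python3 - <<'E'
from h import *
import pickle
from scipy.optimize import minimize
K=pickle.load(open('K.pkl','rb'))
P=[]
for n,a,b in(('tipA',(389,206.6),(274.4,237)),('tipB',(411.2,208.4),(257,252))):
    p,e=tri(ray(K['top'],*a),ray(K['scene'],*b));print(n,p.round(4),e);P.append(p)
for n,a in(('baseA',(391,161)),('baseB',(413.6,163)),('tA',(389,206.6)),('tB',(411.2,208.4))):
    print(n,atz(K['top'],*a,0.155).round(4),atz(K['top'],*a,0.165).round(4))
def fit(lo,hi,lo2,hi2,x0):
    M={}
    for n in('top','scene'):
        im=cv2.imread(f'pics/{n}0.png');h=cv2.cvtColor(im,cv2.COLOR_BGR2HSV);m=cv2.inRange(h,lo,hi)|cv2.inRange(h,lo2,hi2)
        g=np.zeros_like(m);u,v=proj(K[n],x0[:3]).astype(int);g[v-30:v+30,u-40:u+40]=255;M[n]=m&g
    t=np.linspace(0,2*np.pi,40)
    def hull(n,x):
        c,s=np.cos(x[3]),np.sin(x[3]);a=np.array([-s,c,0]);b=np.array([c,s,0])
        return cv2.convexHull(np.array([proj(K[n],x[:3]+w*a+.02*np.cos(q)*b+[0,0,.02*np.sin(q)]) for w in(-.043,.043) for q in t],dtype=np.float32))
    def cost(x,show=0):
        J=0
        for n in M:
            z=np.zeros(M[n].shape,np.uint8);r=4
            big=cv2.resize(z,None,fx=r,fy=r);cv2.fillPoly(big,[np.round((hull(n,x)+.5)*r).astype(int)],255)
            s=cv2.resize(big,None,fx=1/r,fy=1/r,interpolation=cv2.INTER_AREA)
            d=np.abs(s/255.-M[n]/255.).sum()/ (M[n]>0).sum();J+=d
            if show:print(n,d,(M[n]>0).sum())
        return J
    best=min((minimize(cost,np.array(x0)+np.random.randn(4)*[.006,.006,.006,.08],method='Nelder-Mead',options=dict(initial_simplex=None,xatol=1e-4,fatol=1e-4)) for _ in range(8)),key=lambda r:r.fun)
    cost(best.x,1);print(best.x.round(4));return best.x
np.random.seed(0)
b=atz(K['top'],187,231,.155);print(b)
fit((100,90,20),(135,255,255),(255,)*3,(255,)*3,[*b,np.radians(0)])
b=atz(K['top'],464,190.5,.2)
fit((0,140,40),(6,255,255),(172,140,40),(180,255,255),[*b,0])
E
```

```text
tipA [ 0.5211 -0.1542  0.164 ] [1.0, 1.0]
tipB [ 0.5169 -0.2064  0.162 ] [1.0, 1.0]
baseA [ 0.6309 -0.1626  0.155 ] [ 0.629  -0.1605  0.165 ]
baseB [ 0.6261 -0.2165  0.155 ] [ 0.6242 -0.2138  0.165 ]
tA [ 0.5225 -0.1552  0.155 ] [ 0.5218 -0.1532  0.165 ]
tB [ 0.5181 -0.2075  0.155 ] [ 0.5174 -0.2049  0.165 ]
[0.46816437 0.31202489 0.155     ]
top 0.24266640866873068 608
scene 0.29293798820341144 369
[ 0.4679  0.3085  0.1588 -0.0606]
top 0.2952850877192982 608
scene 0.10763297073835423 849
[ 0.5553 -0.3161  0.2046 -0.1383]
```

The hook point is about (0.576, -0.185) with yaw about -0.08, and the prong spacing of 52 mm matches. The blue roller's centre is about (0.468, 0.309, 0.157) with yaw about -0.06. Both agree with the sizes given. Next I lift and turn the tool.

Emit:
move_arm(
  commands=[
    {"hand":8.7,"travel":[0,0,-3],"twist":[0,0,-7]},
    {"hand":8.7,"travel":[0,0,-3],"twist":[0,0,-7]},
    {"hand":8.7,"travel":[0,0,-3],"twist":[0,0,-7]},
    {"hand":8.7,"travel":[0,0,-3],"twist":[0,0,-7]},
    {"hand":8.7,"travel":[0,0,-2],"twist":[0,0,-7]},
  ],
  force=25,
)

```text
time: 0.52
position: [0.2555, -0.5711, 0.3527]
tool_rot: [0.868, 0.496, -0.0, 0.002]
ft_force: [0.4, -0.2, 0.6]
grip_width: 0.087
grip_force: 0.0
```

Emit:
move_arm(
  commands=[
    {"hand":8.7,"travel":[0,0,0],"twist":[0,0,-7]},
    {"hand":8.7,"travel":[0,0,0],"twist":[0,0,-7]},
    {"hand":8.7,"travel":[0,0,0],"twist":[0,0,-7]},
    {"hand":8.7,"travel":[0,0,0],"twist":[0,0,-6.4]},
    {"hand":8.7,"travel":[0,4,0],"twist":[0,0,0]},
  ],
)

```text
time: 0.93
position: [0.2896, -0.5732, 0.3496]
tool_rot: [0.729, 0.684, -0.001, -0.002]
ft_force: [-0.3, -0.4, -0.2]
grip_width: 0.0872
grip_force: 0.0
```

Emit:
move_arm(
  commands=[
    {"hand":8.7,"travel":[3,2.5,0],"twist":[0,0,0]},
    {"hand":8.7,"travel":[3,2.5,0],"twist":[0,0,0]},
    {"hand":8.7,"travel":[3,2.5,0],"twist":[0,0,0]},
    {"hand":8.7,"travel":[3,2.5,0],"twist":[0,0,0]},
    {"hand":8.7,"travel":[3,2.5,0],"twist":[0,0,0]},
  ],
)

```text
time: 1.35
position: [0.43, -0.429, 0.3492]
tool_rot: [0.728, 0.685, 0.0, -0.001]
ft_force: [0.8, 0.2, -0.4]
grip_width: 0.0873
grip_force: 0.0
```

Emit:
move_arm(
  commands=[
    {"hand":8.7,"travel":[4,0.4,0],"twist":[0,0,0]},
    {"hand":8.7,"travel":[4,0.4,0],"twist":[0,0,0]},
    {"hand":8.7,"travel":[4,0.4,0],"twist":[0,0,0]},
    {"hand":8.7,"travel":[4,0.4,0],"twist":[0,0,0]},
    {"hand":8.7,"travel":[4,0.4,0],"twist":[0,0,0]},
  ],
)

```text
time: 1.77
position: [0.461, -0.2302, 0.3494]
tool_rot: [0.728, 0.685, 0.0, -0.001]
ft_force: [0.2, -0.1, 0.1]
grip_width: 0.087
grip_force: 0.0
```

```bash
python3 - <<'E'
from h import *
import pickle
f,k=cam('wrist');save('pics/w1.png',f);pickle.dump(k,open('w1.pkl','wb'));print(k[0],k[3].round(3).tolist())
for p in[(.576,-.185,.155),(.5211,-.1542,.165),(.517,-.2064,.165)]:print(proj(k,p))
E
```

```text
333.26049349079244 [[0.998, -0.059, -0.016, 0.465], [-0.061, -0.966, -0.252, -0.162], [-0.001, 0.252, -0.968, 0.524], [0.0, 0.0, 0.0, 1.0]]
[424.83554871 128.67752705]
[375.0161962 102.0576126]
[372.18620143 152.82074575]
```

View pics/w1.png

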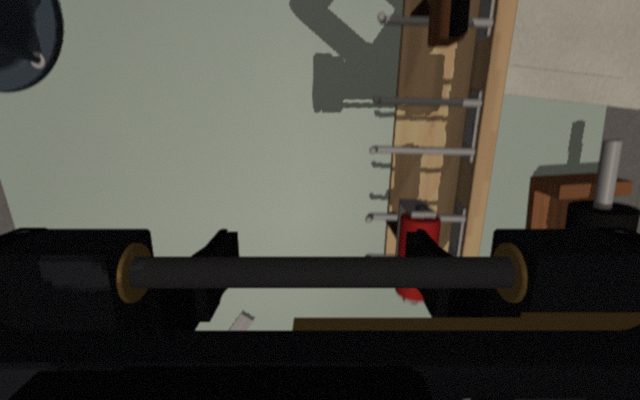

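The middle prongs run from (378,100) to (478,103) and from (374,150) to (473,155), within about 3 px of the prediction. I'll refine with three views.

```bash
python3 - <<'E'
from h import *
import pickle
K=pickle.load(open('K.pkl','rb'));w=pickle.load(open('w1.pkl','rb'))
for a,b,c in(((389,206.6),(274.4,237),(378,100)),((411.2,208.4),(257,252),(374,150))):
    p,e=tri(ray(K['top'],*a),ray(K['scene'],*b),ray(w,*c));print(p.round(4),e)
for q in((378,100),(374,150)):print(atz(w,*q,.165).round(4))
for q in((478,103),(473,155)):print(atz(w,*q,.153).round(4))
E
```

```text
[ 0.5223 -0.1537  0.1659] [0.8, 2.2, 2.2]
[ 0.5178 -0.2055  0.1629] [0.3, 2.2, 2.3]
[ 0.5242 -0.1523  0.165 ]
[ 0.519  -0.2035  0.165 ]
[ 0.6329 -0.1616  0.153 ]
[ 0.6305 -0.2171  0.153 ]
```

Emit:
move_arm(
  commands=[
    {"hand":8.7,"travel":[4,0.3,0],"twist":[0,0,0]},
    {"hand":8.7,"travel":[4,0.3,0],"twist":[0,0,0]},
    {"hand":8.7,"travel":[4,0.3,0],"twist":[0,0,0]},
    {"hand":8.7,"travel":[4,0.3,0],"twist":[0,0,0]},
    {"hand":8.7,"travel":[4,0.3,0],"twist":[0,0,0]},
  ],
)

```text
time: 2.23
position: [0.4881, -0.0319, 0.3496]
tool_rot: [0.728, 0.685, -0.0, -0.0]
ft_force: [0.7, 0.6, 0.4]
grip_width: 0.0872
grip_force: 0.0
```

Emit:
move_arm(
  commands=[
    {"hand":8.7,"travel":[4,0.2,0],"twist":[0,0,0]},
    {"hand":8.7,"travel":[4,0.2,0],"twist":[0,0,0]},
    {"hand":8.7,"travel":[4,0.2,0],"twist":[0,0,0]},
    {"hand":8.7,"travel":[4,0.2,0],"twist":[0,0,0]},
    {"hand":8.7,"travel":[4,0.2,0],"twist":[0,0,0]},
  ],
)

```text
time: 2.65
position: [0.5102, 0.1672, 0.3495]
tool_rot: [0.728, 0.685, -0.0, -0.0]
ft_force: [1.0, -0.4, -0.0]
grip_width: 0.0868
grip_force: 0.0
```

Emit:
move_arm(
  commands=[
    {"hand":8.7,"travel":[2,0,0],"twist":[0,0,0]},
    {"hand":8.7,"travel":[2,0,0],"twist":[0,0,0]},
    {"hand":8.7,"travel":[0,0,0],"twist":[0,0,0]},
  ],
)

```text
time: 2.9
position: [0.5127, 0.2087, 0.3492]
tool_rot: [0.727, 0.687, 0.0, -0.001]
ft_force: [0.1, -1.4, -0.3]
grip_width: 0.0871
grip_force: 0.0
```

```bash
python3 - <<'E'
from h import *
import pickle
o=robot.get_obs();print(o['position'],o['tool_rot'])
f,k=cam('wrist');pickle.dump(k,open('w2.pkl','wb'))
h=cv2.cvtColor(cv2.cvtColor(f,cv2.COLOR_RGB2BGR),cv2.COLOR_BGR2HSV);m=cv2.inRange(h,(105,110,40),(130,255,255))
c,l,st,ce=cv2.connectedComponentsWithStats(m)
for i in range(1,c):
    if st[i,4]>150:
        ys,xs=np.where(l==i);r=cv2.minAreaRect(np.stack([xs,ys],1).astype(np.float32));print(st[i],ce[i],r)
        for z in(.155,.16):print(atz(k,*r[0],z))
save('pics/w2.png',f)
E
```

```text
[0.51268456 0.20870351 0.34919458] [ 7.26829476e-01  6.86817274e-01  2.42036983e-04 -9.41019240e-04]
[ 254   34   40   91 3248] [273.69211823  78.9341133 ] ((273.40924072265625, 79.09658813476562), (90.54954528808594, 37.16935729980469), 88.21009063720703)
[0.46820214 0.31436105 0.155     ]
[0.46886171 0.31385486 0.16      ]
```

View pics/w2.png

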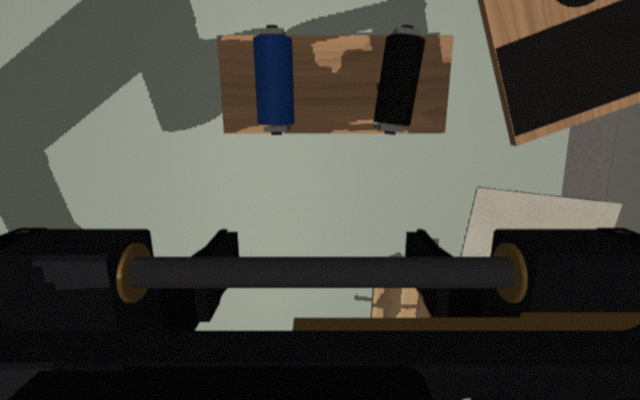

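The blue roller is clear, running from (272,27) to (277,132); the black one is to its right.

```bash
python3 - <<'E'
from h import *
import pickle
K=pickle.load(open('K.pkl','rb'));k=pickle.load(open('w2.pkl','rb'))
a,b=atz(k,272,27,.155),atz(k,277,132,.155);print(a,b,(a+b)/2,np.linalg.norm(a-b),np.degrees(np.arctan2(-(a-b)[0],(a-b)[1])))
p,e=tri(ray(K['top'],187,231),ray(k,273.4,79.1));print(p,e)
# bolts: top (154.4,305.2... ) left crop(72,476)->(164.4,230.2); right (303,482)->(210.6,231.4)
for t,w in(((164.4,230.2),(272,27)),((210.6,231.4),(277,132))):print(tri(ray(K['top'],*t),ray(k,*w)))
o=robot.get_obs();Rm=R.from_quat(o['tool_rot']).as_matrix()
for P in((.469,.313,.25),):print('tool cm',Rm.T@(np.array(P)-o['position'])*100)
E
```

```text
[0.47137244 0.36387797 0.155     ] [0.46707661 0.26003463 0.155     ] [0.46922453 0.3119563  0.155     ] 0.10393215048385356 -2.3688854147195815
[0.46773763 0.3147291  0.14742305] [0.7, 0.7]
(array([0.47047537, 0.36551305, 0.14858267]), [0.2, 0.2])
(array([0.46671263, 0.25965691, 0.15005283]), [0.3, 0.3])
tool cm [10.36738572 -4.95566312  9.9198671 ]
```

Emit:
move_arm(
  commands=[
    {"hand":8.7,"travel":[3.45,-1.65,0],"twist":[0,0,-0.8]},
    {"hand":8.7,"travel":[3.45,-1.65,0],"twist":[0,0,0]},
    {"hand":8.7,"travel":[3.45,-1.65,2],"twist":[0,0,0]},
    {"hand":8.7,"travel":[0,0,4],"twist":[0,0,0]},
    {"hand":8.7,"travel":[0,0,3],"twist":[0,0,0]},
  ],
)

```text
time: 3.37
position: [0.4685, 0.3104, 0.2594]
tool_rot: [0.723, 0.691, 0.0, 0.0]
ft_force: [0.2, -0.4, -0.7]
grip_width: 0.087
grip_force: 0.0
```

Emit:
move_arm(
  commands=[
    {"hand":8.7,"travel":[0,0,0],"twist":[0,0,0]},
    {"hand":8.7,"travel":[0,0,0],"twist":[0,0,0]},
  ],
)

```text
time: 3.53
position: [0.4687, 0.3086, 0.2593]
tool_rot: [0.724, 0.69, -0.002, -0.001]
ft_force: [0.1, 0.3, -0.6]
grip_width: 0.0869
grip_force: 0.0
```

```bash
python3 - <<'E'
from h import *
o=robot.get_obs();print(o['position'],o['ft_force'],R.from_quat(o['tool_rot']).as_matrix().round(3).tolist())
f,k=cam('wrist');g,kt=cam('top')
save('pics/c.png',np.vstack([cv2.resize(f,(480,300)),cv2.resize(g[180:280,120:280],(480,300))]))
E
```

```text
[0.46874984 0.30856648 0.25933244] [ 0.069857    0.25884556 -0.63185034] [[0.048, 0.999, -0.004], [0.999, -0.048, -0.002], [-0.002, -0.004, -1.0]]
```

View pics/c.png

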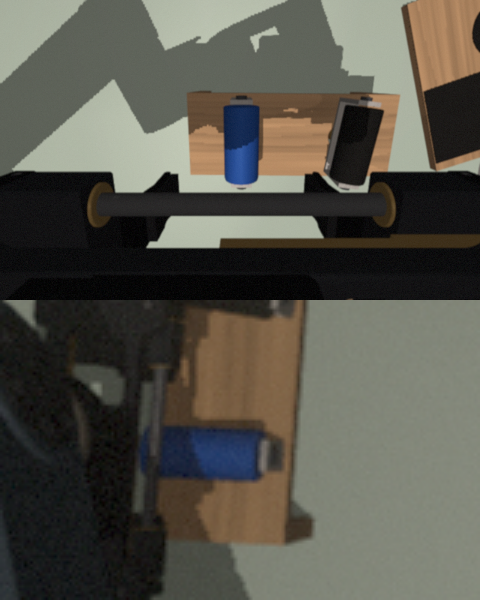

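The roller is centred between the fingers (u≈322). I descend and grip.

Emit:
move_arm(
  commands=[
    {"hand":8.7,"travel":[0.35,0,3],"twist":[0,0,0]},
    {"hand":8.7,"travel":[0,0,3],"twist":[0,0,0]},
    {"hand":8.7,"travel":[0,0,3],"twist":[0,0,0]},
    {"hand":8.7,"travel":[0,0,2],"twist":[0,0,0]},
    {"hand":8.7,"travel":[0,0,0],"twist":[0,0,0]},
  ],
)

```text
time: 4.05
position: [0.469, 0.3122, 0.1488]
tool_rot: [0.724, 0.69, -0.002, -0.001]
ft_force: [-0.2, -0.6, 0.3]
grip_width: 0.0869
grip_force: 0.0
```

Emit:
move_arm(
  commands=[
    {"hand":3,"travel":[0,0,0],"twist":[0,0,0]},
    {"hand":3,"travel":[0,0,0],"twist":[0,0,0]},
    {"hand":3,"travel":[0,0,0],"twist":[0,0,0]},
    {"hand":3,"travel":[0,0,0],"twist":[0,0,0]},
    {"hand":3,"travel":[0,0,0],"twist":[0,0,0]},
  ],
  force=30,
)

```text
time: 4.47
position: [0.4705, 0.3138, 0.1521]
tool_rot: [0.724, 0.69, 0.001, 0.001]
ft_force: [1.2, -0.6, 0.8]
grip_width: 0.0614
grip_force: 0.0
```

Emit:
move_arm(
  commands=[
    {"hand":3,"travel":[0,0,0],"twist":[0,0,0]},
    {"hand":3,"travel":[0,0,0],"twist":[0,0,0]},
    {"hand":3,"travel":[0,0,0],"twist":[0,0,0]},
    {"hand":3,"travel":[0,0,0],"twist":[0,0,0]},
    {"hand":3,"travel":[0,0,0],"twist":[0,0,0]},
  ],
)

```text
time: 4.88
position: [0.4688, 0.3136, 0.1506]
tool_rot: [0.724, 0.69, -0.001, -0.001]
ft_force: [-2.0, 0.9, 2.1]
grip_width: 0.0341
grip_force: 27.9
```

Emit:
move_arm(
  commands=[
    {"hand":3,"travel":[0,0,0],"twist":[0,0,0]},
    {"hand":3,"travel":[0,0,0],"twist":[0,0,0]},
  ],
)

```text
time: 5.05
position: [0.4688, 0.3136, 0.1505]
tool_rot: [0.724, 0.69, -0.001, -0.001]
ft_force: [-2.5, 0.2, 2.6]
grip_width: 0.0344
grip_force: 28.0
```

```bash
python3 - <<'E'
from h import *
o=robot.get_obs();print({a:np.round(o[a],4) for a in('position','ft_force','grip_width','grip_force')})
f,k=cam('wrist');g,kt=cam('scene')
save('pics/d.png',np.vstack([cv2.resize(f[100:300,150:490],(510,300)),cv2.resize(g[80:180,310:480],(510,300))]))
E
```

```text
{'position': array([0.4688, 0.3136, 0.1505]), 'ft_force': array([-2.5111,  0.1715,  2.6233]), 'grip_width': np.float64(0.0344), 'grip_force': np.float64(28.0441)}
```

View pics/d.png

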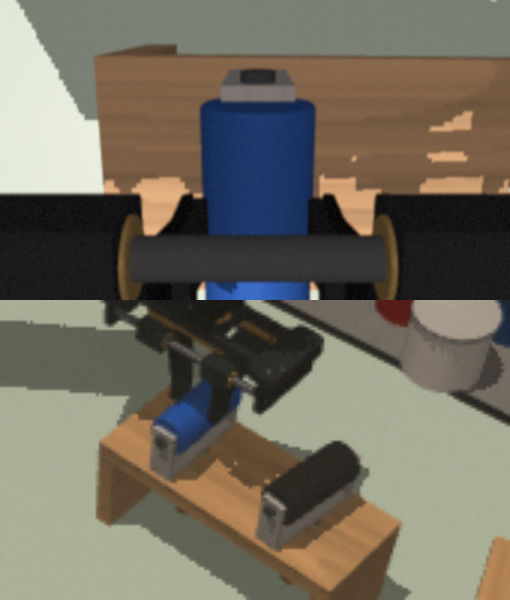

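Both fingers straddle the roller, but the opening reads 34 mm where I expected 40, so I lift gently and check for slip.

Emit:
move_arm(
  commands=[
    {"hand":2.5,"travel":[0,0,0],"twist":[0,0,0]},
    {"hand":2.5,"travel":[0,0,-1],"twist":[0,0,0]},
    {"hand":2.5,"travel":[0,0,-1],"twist":[0,0,0]},
    {"hand":2.5,"travel":[0,0,-1],"twist":[0,0,0]},
    {"hand":2.5,"travel":[0,0,0],"twist":[0,0,0]},
  ],
  force=35,
)

```text
time: 5.57
position: [0.472, 0.3142, 0.1832]
tool_rot: [0.724, 0.69, 0.003, 0.001]
ft_force: [0.5, -0.1, -2.4]
grip_width: 0.034
grip_force: 31.3
```

```bash
python3 - <<'E'
from h import *
o=robot.get_obs();print({a:np.round(o[a],4) for a in('position','ft_force','moment','grip_width','grip_force')})
f,k=cam('wrist');g,kt=cam('scene')
save('pics/e.png',np.vstack([cv2.resize(f[100:300,150:490],(510,300)),cv2.resize(g[80:180,310:480],(510,300))]))
E
```

```text
{'position': array([0.472 , 0.3142, 0.1832]), 'ft_force': array([ 0.4568, -0.0656, -2.3803]), 'moment': array([ 0.0562, -0.1905,  0.0259]), 'grip_width': np.float64(0.034), 'grip_force': np.float64(31.2654)}
```

View pics/e.png

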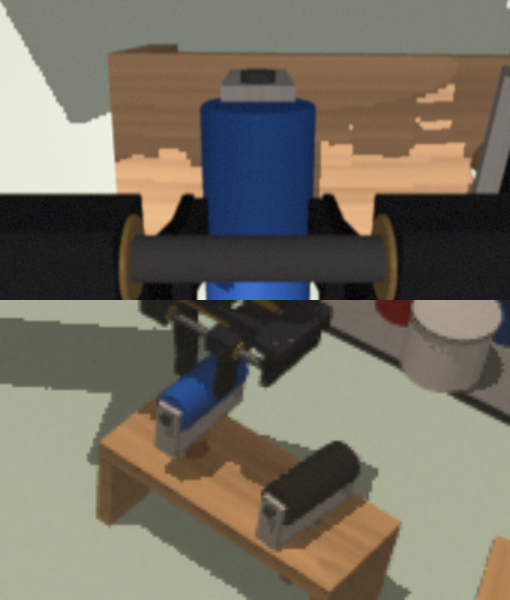

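The brayer is held with no slip (the wrist view is unchanged) and the weight reads about 2.4 N. The TCP sits 40.5 mm above the origin. I lift it clear and carry it.

Emit:
move_arm(
  commands=[
    {"hand":2.5,"travel":[0,0,-2.5],"twist":[0,0,0]},
    {"hand":2.5,"travel":[0,0,-2.5],"twist":[0,0,0]},
    {"hand":2.5,"travel":[0,0,-2.5],"twist":[0,0,0]},
    {"hand":2.5,"travel":[0,0,-2.5],"twist":[0,0,0]},
    {"hand":2.5,"travel":[0,0,0],"twist":[0,0,0]},
  ],
)

```text
time: 6.08
position: [0.4726, 0.3147, 0.2855]
tool_rot: [0.723, 0.69, 0.005, 0.002]
ft_force: [1.7, 1.6, -2.9]
grip_width: 0.0338
grip_force: 31.2
```

Emit:
move_arm(
  commands=[
    {"hand":2.5,"travel":[-2,-0.5,0],"twist":[0,0,0.5]},
    {"hand":2.5,"travel":[-3,-0.5,0],"twist":[0,0,0.5]},
    {"hand":2.5,"travel":[-3.5,-0.5,0],"twist":[0,0,0.5]},
    {"hand":2.5,"travel":[-3.5,-0.5,0],"twist":[0,0,0.5]},
    {"hand":2.5,"travel":[-3.5,-0.5,0],"twist":[0,0,0]},
  ],
)

```text
time: 6.5
position: [0.4329, 0.159, 0.279]
tool_rot: [0.735, 0.678, -0.001, -0.001]
ft_force: [0.5, -0.7, -2.1]
grip_width: 0.0335
grip_force: 31.1
```

Emit:
move_arm(
  commands=[
    {"hand":2.5,"travel":[-3.5,0,0],"twist":[0,0,0]},
    {"hand":2.5,"travel":[-3.5,0,0],"twist":[0,0,0]},
    {"hand":2.5,"travel":[-3.5,0,0],"twist":[0,0,0]},
    {"hand":2.5,"travel":[-3.5,0,0],"twist":[0,0,0]},
    {"hand":2.5,"travel":[-3.5,0,0],"twist":[0,0,0]},
  ],
)

```text
time: 6.92
position: [0.4187, -0.0153, 0.2794]
tool_rot: [0.735, 0.678, -0.0, -0.001]
ft_force: [0.6, 0.3, -2.3]
grip_width: 0.0338
grip_force: 31.1
```

```bash
python3 - <<'E'
from h import *
o=robot.get_obs();print({a:np.round(o[a],4) for a in('position','ft_force','grip_width','grip_force')})
Rm=R.from_quat(o['tool_rot']).as_matrix();print('yaw',np.degrees(np.arctan2(Rm[1,1],Rm[0,1])),Rm.round(3).tolist())
print(Rm.T@(np.array([.470,-.177,.226])-o['position'])*100)
E
```

```text
{'position': array([ 0.4187, -0.0153,  0.2794]), 'ft_force': array([ 0.5876,  0.2525, -2.347 ]), 'grip_width': np.float64(0.0338), 'grip_force': np.float64(31.1287)}
yaw -4.678823060549127 [[0.082, 0.997, -0.002], [0.997, -0.082, 0.0], [0.0, -0.002, -1.0]]
[-15.70107335   6.43685524   5.31914306]
```

Emit:
move_arm(
  commands=[
    {"hand":2.5,"travel":[-3.5,0.5,0],"twist":[0,0,0]},
    {"hand":2.5,"travel":[-3.5,1,0],"twist":[0,0,0]},
    {"hand":2.5,"travel":[-3.5,1.5,0],"twist":[0,0,0]},
    {"hand":2.5,"travel":[-3,1.5,0],"twist":[0,0,0]},
    {"hand":2.5,"travel":[-2,0.5,0],"twist":[0,0,0]},
  ],
)

```text
time: 7.33
position: [0.4586, -0.1764, 0.2794]
tool_rot: [0.736, 0.677, -0.0, 0.001]
ft_force: [0.5, -1.0, -1.9]
grip_width: 0.0339
grip_force: 31.2
```

Emit:
move_arm(
  commands=[
    {"hand":2.5,"travel":[0,0,2],"twist":[0,0,0]},
    {"hand":2.5,"travel":[0,0,2],"twist":[0,0,0]},
    {"hand":2.5,"travel":[0,0,1.3],"twist":[0,0,0]},
    {"hand":2.5,"travel":[0,0,0],"twist":[0,0,0]},
    {"hand":2.5,"travel":[0,0,0],"twist":[0,0,0]},
  ],
)

```text
time: 7.75
position: [0.4562, -0.172, 0.2261]
tool_rot: [0.736, 0.678, -0.0, -0.002]
ft_force: [0.2, 0.1, -3.1]
grip_width: 0.0337
grip_force: 31.1
```

```bash
python3 - <<'E'
from h import *
o=robot.get_obs();print({a:np.round(o[a],4) for a in('position','ft_force','grip_width','grip_force')})
Rm=R.from_quat(o['tool_rot']).as_matrix();print('yaw',np.degrees(np.arctan2(Rm[1,1],Rm[0,1])),Rm[:,2])
print(Rm.T@(np.array([.577,-.185,.226])-o['position'])*100)
g,k=cam('scene');g2,k2=cam('top');g3,k3=cam('wrist')
a=cv2.resize(g[180:330,180:380],(800,600))[:, :]
save('pics/f.png',np.vstack([np.hstack([cv2.resize(g[190:310,200:360],(400,300)),cv2.resize(g2[130:250,320:480],(400,300))]),np.pad(cv2.resize(g3,(480,300)),((0,0),(0,320),(0,0)))]))
E
```

```text
{'position': array([ 0.4562, -0.172 ,  0.2261]), 'ft_force': array([ 0.1575,  0.0678, -3.137 ]), 'grip_width': np.float64(0.0337), 'grip_force': np.float64(31.1473)}
yaw -4.701023820285204 [-0.00309125  0.00201169 -0.9999932 ]
[-0.30705895 12.14583118 -0.02950084]
```

View pics/f.png

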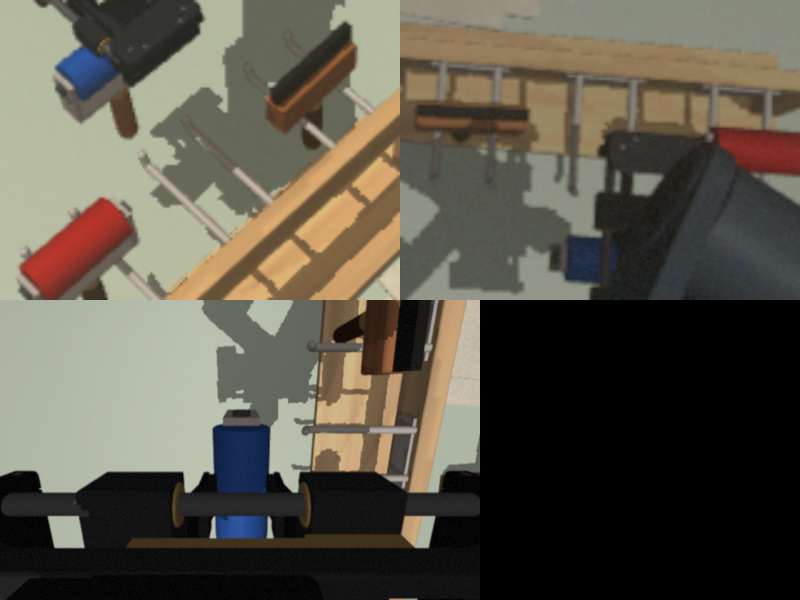

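The brayer hangs straight in the jaws, lined up in front of the middle prongs (tip A at about (409,175) in the wrist view), with both neighbours undisturbed. I enter now.

Emit:
move_arm(
  commands=[
    {"hand":2.5,"travel":[-0.3,1.5,0],"twist":[0,0,0]},
    {"hand":2.5,"travel":[0,2,0],"twist":[0,0,0]},
    {"hand":2.5,"travel":[0,2,0],"twist":[0,0,0]},
    {"hand":2.5,"travel":[0,1.5,0],"twist":[0,0,0]},
    {"hand":2.5,"travel":[0,0,0],"twist":[0,0,0]},
  ],
)

```text
time: 8.32
position: [0.5309, -0.1824, 0.229]
tool_rot: [0.735, 0.678, 0.001, 0.003]
ft_force: [0.7, -0.0, -2.1]
grip_width: 0.0333
grip_force: 31.0
```

```bash
python3 - <<'E'
from h import *
o=robot.get_obs();print({a:np.round(o[a],4) for a in('position','ft_force','grip_width','grip_force')})
Rm=R.from_quat(o['tool_rot']).as_matrix()
print(Rm.T@(np.array([.577,-.185,.226])-o['position'])*100)
g,k=cam('scene');g3,k3=cam('wrist')
save('pics/g.png',np.hstack([cv2.resize(g[190:310,200:360],(400,300)),cv2.resize(g3,(400,300))]))
E
```

```text
{'position': array([ 0.5309, -0.1824,  0.229 ]), 'ft_force': array([ 0.6824, -0.0056, -2.1038]), 'grip_width': np.float64(0.0333), 'grip_force': np.float64(30.9805)}
[0.11310276 4.61436323 0.32814784]
```

View pics/g.png

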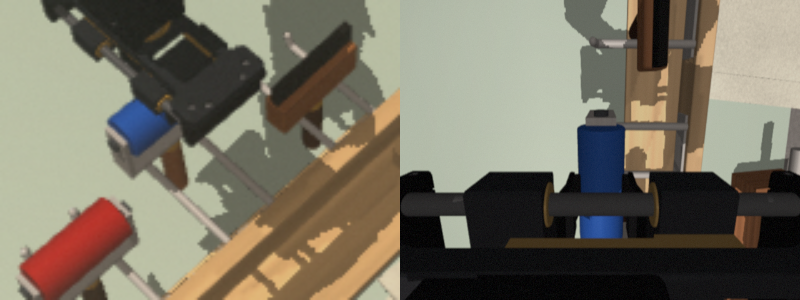

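The handle is between the prongs and there is no contact force. That was my eleventh picture, one over the limit of ten, so I view no more and rely on numbers from here.

Emit:
move_arm(
  commands=[
    {"hand":2.5,"travel":[0,1.5,0],"twist":[0,0,0]},
    {"hand":2.5,"travel":[0,1.5,0],"twist":[0,0,0]},
    {"hand":2.5,"travel":[0,1,0],"twist":[0,0,0]},
    {"hand":2.5,"travel":[0,0,0],"twist":[0,0,0]},
    {"hand":2.5,"travel":[0,0,0],"twist":[0,0,0]},
  ],
)

```text
time: 8.83
position: [0.5658, -0.1843, 0.2275]
tool_rot: [0.735, 0.678, -0.0, -0.001]
ft_force: [-0.2, 0.8, -2.9]
grip_width: 0.0335
grip_force: 30.8
```

Emit:
move_arm(
  commands=[
    {"hand":2.5,"travel":[0,0,1],"twist":[0,0,0]},
    {"hand":2.5,"travel":[0,0,0.8],"twist":[0,0,0]},
    {"hand":2.5,"travel":[0,0,0.5],"twist":[0,0,0]},
    {"hand":2.5,"travel":[0,0,0.3],"twist":[0,0,0]},
    {"hand":2.5,"travel":[0,0,0],"twist":[0,0,0]},
  ],
)

```text
time: 9.25
position: [0.5656, -0.1841, 0.2002]
tool_rot: [0.736, 0.678, -0.0, -0.001]
ft_force: [-1.4, -0.2, -3.2]
grip_width: 0.0337
grip_force: 30.8
```

Still hanging free. By my offset, the strap should reach the prongs at TCP z≈0.1955, so I lower in small steps until the weight comes off.

Emit:
move_arm(
  commands=[
    {"hand":2.5,"travel":[0,0,0.2],"twist":[0,0,0]},
    {"hand":2.5,"travel":[0,0,0.2],"twist":[0,0,0]},
    {"hand":2.5,"travel":[0,0,0],"twist":[0,0,0]},
  ],
)

```text
time: 9.5
position: [0.5665, -0.1845, 0.1973]
tool_rot: [0.735, 0.678, -0.0, -0.0]
ft_force: [0.3, 0.0, -3.5]
grip_width: 0.0335
grip_force: 30.8
```

Emit:
move_arm(
  commands=[
    {"hand":2.5,"travel":[0,0,0.1],"twist":[0,0,0]},
    {"hand":2.5,"travel":[0,0,0],"twist":[0,0,0]},
  ],
)

```text
time: 9.67
position: [0.5667, -0.1845, 0.1966]
tool_rot: [0.735, 0.678, 0.0, 0.0]
ft_force: [0.0, 0.1, -2.6]
grip_width: 0.0337
grip_force: 30.8
```

Emit:
move_arm(
  commands=[
    {"hand":2.5,"travel":[0,0,0.15],"twist":[0,0,0]},
    {"hand":2.5,"travel":[0,0,0],"twist":[0,0,0]},
    {"hand":2.5,"travel":[0,0,0],"twist":[0,0,0]},
  ],
)

```text
time: 9.92
position: [0.567, -0.1846, 0.1958]
tool_rot: [0.735, 0.678, 0.0, 0.001]
ft_force: [-0.8, 1.1, 2.3]
grip_width: 0.0334
grip_force: 32.0
```

Emit:
move_arm(
  commands=[
    {"hand":2.5,"travel":[0,0,0.1],"twist":[0,0,0]},
    {"hand":2.5,"travel":[0,0,0],"twist":[0,0,0]},
    {"hand":2.5,"travel":[0,0,0],"twist":[0,0,0]},
  ],
)

```text
time: 10.17
position: [0.5671, -0.1846, 0.1957]
tool_rot: [0.735, 0.678, 0.0, 0.001]
ft_force: [-2.0, 2.0, 5.8]
grip_width: 0.0338
grip_force: 33.1
```

Contact comes at z=0.1957 as predicted, with about 9 N carried by the prongs. I release.

Emit:
move_arm(
  commands=[
    {"hand":4.2,"travel":[0,0,0],"twist":[0,0,0]},
    {"hand":5,"travel":[0,0,0],"twist":[0,0,0]},
    {"hand":6,"travel":[0,0,0],"twist":[0,0,0]},
    {"hand":7,"travel":[0,0,0],"twist":[0,0,0]},
    {"hand":7,"travel":[0,0,0],"twist":[0,0,0]},
  ],
)

```text
time: 10.58
position: [0.5666, -0.1846, 0.1938]
tool_rot: [0.735, 0.678, -0.0, -0.0]
ft_force: [0.9, 0.3, -0.6]
grip_width: 0.059
grip_force: 0.0
```

Emit:
move_arm(
  commands=[
    {"hand":7,"travel":[0,0,0],"twist":[0,0,0]},
    {"hand":7,"travel":[0,0,0],"twist":[0,0,0]},
    {"hand":7,"travel":[0,0,0],"twist":[0,0,0]},
  ],
)

```text
time: 10.83
position: [0.5666, -0.1845, 0.1939]
tool_rot: [0.735, 0.678, -0.0, -0.0]
ft_force: [0.5, 0.8, -0.1]
grip_width: 0.0691
grip_force: 0.0
```

```bash
cat > chk.py <<'E'
from h import *
o=robot.get_obs();print({a:np.round(o[a],4) for a in('time','position','ft_force','grip_width','grip_force')})
for n in('wrist','scene','top'):
    f,k=cam(n);h=cv2.cvtColor(f,cv2.COLOR_RGB2HSV);m=cv2.inRange(h,(105,110,40),(130,255,255))
    c,l,st,ce=cv2.connectedComponentsWithStats(m)
    for i in range(1,c):
        if st[i,4]>100:
            ys,xs=np.where(l==i);r=cv2.minAreaRect(np.stack([xs,ys],1).astype(np.float32));print(n,st[i],np.round(r[0],1),np.round(r[1],1),round(r[2],1),atz(k,*r[0],.2).round(4),'expect',proj(k,(.567,-.185,.2)).round(1))
E
python3 chk.py
```

```text
{'time': np.float64(10.8333), 'position': array([ 0.5666, -0.1845,  0.1939]), 'ft_force': array([ 0.4806,  0.7795, -0.0771]), 'grip_width': np.float64(0.0691), 'grip_force': np.float64(0.0)}
wrist [ 285  167   76   91 6493] [322.5 212. ] [75. 90.] 0.0 [ 0.5687 -0.1667  0.2   ] expect [322.  244.5]
wrist [ 288  287   70   31 2054] [322.5 302. ] [30. 69.] 90.0 [ 0.5644 -0.2199  0.2   ] expect [322.  244.5]
scene [475  82  21  13 147] [485.  88.] [12. 20.] 90.0 [0.6579 0.553  0.2   ] expect [279.1 249.6]
scene [257 246  22  24 271] [268.5 257.2] [17.7 17.2] 50.7 [ 0.5622 -0.2129  0.2   ] expect [279.1 249.6]
top [389 176  12  17 142] [394.6 184.1] [10.6 15.8] 5.7 [ 0.5698 -0.1601  0.2   ] expect [405.7 185.3]
```

Released cleanly, and the roller is still aligned with the tool. I back straight up.

Emit:
move_arm(
  commands=[
    {"hand":7,"travel":[0,0,-1],"twist":[0,0,0]},
    {"hand":7,"travel":[0,0,-2],"twist":[0,0,0]},
    {"hand":7,"travel":[0,0,-3],"twist":[0,0,0]},
    {"hand":7,"travel":[0,0,-3.5],"twist":[0,0,0]},
    {"hand":7,"travel":[0,0,-3.5],"twist":[0,0,0]},
  ],
)

```text
time: 11.4
position: [0.5662, -0.1843, 0.3258]
tool_rot: [0.735, 0.678, -0.0, -0.0]
ft_force: [0.7, -1.1, 0.7]
grip_width: 0.0702
grip_force: 0.0
```

Emit:
move_arm(
  commands=[
    {"hand":7,"travel":[0,-4,0],"twist":[0,0,0]},
    {"hand":7,"travel":[0,-4,0],"twist":[0,0,0]},
    {"hand":7,"travel":[0,-4,0],"twist":[0,0,0]},
    {"hand":7,"travel":[-4,0,0],"twist":[0,0,0]},
    {"hand":7,"travel":[-4,0,0],"twist":[0,0,0]},
  ],
)

```text
time: 11.82
position: [0.4367, -0.2509, 0.3241]
tool_rot: [0.734, 0.679, 0.0, -0.002]
ft_force: [1.4, -0.9, 0.7]
grip_width: 0.0698
grip_force: 0.0
```

```bash
python3 chk.py; sleep 0; python3 chk.py | grep scene
```

```text
{'time': np.float64(11.8167), 'position': array([ 0.4367, -0.2509,  0.3241]), 'ft_force': array([ 1.4216, -0.898 ,  0.7059]), 'grip_width': np.float64(0.0698), 'grip_force': np.float64(0.0)}
wrist [ 440   52   58  108 5088] [468.2 105.6] [ 50.  109.1] 4.8 [ 0.5686 -0.1862  0.2   ] expect [466.4 104.4]
scene [476  82  20  13 151] [485.5  88. ] [12. 19.] 90.0 [0.659  0.5539 0.2   ] expect [279.1 249.6]
scene [258 232  40  37 632] [277.9 249.6] [16.5 40.5] 49.8 [ 0.565  -0.1865  0.2   ] expect [279.1 249.6]
top [390 176  18  14 112] [398.1 182.5] [17.1 12.3] 4.1 [ 0.5733 -0.168   0.2   ] expect [405.7 185.3]
scene [475  81  21  14 146] [485.   87.5] [13. 20.] 90.0 [0.6569 0.5548 0.2   ] expect [279.1 249.6]
scene [259 232  39  37 635] [278.  249.6] [16.4 40.5] 49.8 [ 0.565  -0.1866  0.2   ] expect [279.1 249.6]
```

The roller sits at about (0.567, -0.186, 0.20), square and still. The arm is clear, so I hand in.

```bash
python3 -c "
from rig import robot
print(robot.hand_in())"
```

```text
the job is handed in; nothing more can be done
None
```

The blue brayer hangs square and still on the middle hook, about 10 mm from the hook's point along the prongs, with the arm clear. The job is handed in, but no verdict came back, I didn't re-measure the two neighbours afterwards, and I viewed 11 pictures where 10 were allowed.

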